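Load the vial rack under the shaker's spring flap

TASK

Load the red vial rack into the shaker by pushing only: with one fingertip press the yellow bar down and keep it down so that the spring-closed blue flap stays up, and meanwhile with the other fingertip push the rack's rear plate along its lane, under the flap, until the rack is fully home against the end stop. Then take the hand away so that the flap comes down on the rack. Do not grip, lift or tip the rack, and leave the other vials and things where they stand.

Things in the scene. Friction and masses are not known exactly. Their poses are not given: they have to be found in the camera images.
- shaker: Low white bench shaker, fixed; dark deck 360 (x) by 260 (y) mm, its top 70 mm above the table. Origin on the table under its centre; x = push direction (away from its blue control panel), y left, z up. The rack's lane runs along x on the deck, centred at y = -30 mm: 55 mm wide between walls 5 mm thick, 12 mm high. Two hinge posts 12 mm wide, 60 mm high stand at x = 40 and 138, y = 12 mm.
- flap (a joint): Spring-closed blue flap, opening in rad. 0 = shut: droops across the lane, free edge 18 mm above the deck. 0.5 = level, underside 52 mm above the deck; 0.75 = stop. The rack passes under at 0.42 or more. Pressing the yellow bar left (+y) of the hinge down opens it: about 2 N at first, 3 to 6 N at 0.5; let go, it springs back. Let go on the rack that is home, it rests at about 0.4.
- hinge (a point): Point on the flap's hinge line (along the shaker's x), 56 mm above the deck, level in x with the flap's front edge; shaker frame x 50, y 12, z 126 mm. Axes as the shaker's. The blue plate starts here, is 80 mm long in x and reaches 75 mm to the right (-y), over the lane.
- bar_mid (a point): Moves with the flap: middle of the top face of the yellow press bar, 90 mm before (-x) the flap's front edge. Bar: straight strip along x, 36 mm wide, 8 mm thick, from 205 mm before that edge to 70 mm past it; a fingertip can slide along it. Flap shut: 42 mm left of the hinge, 58 mm above the deck, its left edge 17 mm higher than its right. At 0.5: 38 mm left, 38 mm up, level across. At 0.6: 36 mm left, 34 mm up.
- bar_end (a point): Moves with the flap: as bar_mid, but at the bar's near end, 205 mm before the flap's front edge.
- rack: Red rack with eight capped vials, about 0.35 kg, loose in the lane before the flap. 120 mm long (x), 50 mm wide; origin under its centre, x towards the flap. Rear plate 8 mm thick, full width, 54 mm high; front wall 40 mm high; white vial caps 44 mm. When home, the rear plate stays 27 mm outside the flap. Between lane and bar, before the flap, nothing is higher than the lane walls.
- rack_rear (a point): Middle of the rear (-x) face of the rack's rear plate, 45 mm above the rack's foot: where to push.
- rack_front (a point): Foot of the rack's front face, middle of its width.
- stop (a point): Where the end stop's face meets the deck on the lane's centre line, 85 mm past the flap's front edge; the stop is 44 mm high. When home, rack_front lies here.
- vial_a: amber vial with a white cap, 24 mm across, 46 mm high, standing on the shaker deck to the right of the lane; origin under its centre. Bystander.
- vial_b: amber vial with a green cap, 24 mm across, 46 mm high, standing on the shaker deck to the right of the lane; origin under its centre. Bystander.
- reagent: amber reagent bottle with blue cap, 72 mm across, 150 mm high, on the table; origin under its centre. Bystander.
- beaker: clear beaker, 72 mm across, 90 mm high, on the table; origin under its centre. Bystander.
- jar: clear jar with white lid, 68 mm across, 80 mm high, on the table; origin under its centre. Bystander.
- spatula: lab spatula with a black handle, about 180 mm long lying on the table; origin under its middle. Bystander.

How it is judged:
On the way, in this order (a step that is already met when the one before it is completed fails the run):
1. the flap is held open by a finger while the rack is still outside it (value of joint flap above 0.38 rad and contact force between the fingers and flap above 0.5 N and x of rack_front in the frame of hinge below 0.015 m), for 0.1 s.
2. with the flap held up by a finger, a finger pushes the rack in under it (value of joint flap above 0.38 rad and contact force between the fingers and flap above 0.5 N and contact force between the fingers and rack above 0.2 N and x of rack_front in the frame of hinge above 0.03 m), for 0.05 s.
At the end, for the whole second after the job is handed in: The rack stands flat and at rest in the lane with its front within 6 mm of the end stop and square to it, and the released flap rests on it (0.25 to 0.48 rad) (distance between rack_front and stop below 0.006 m and angle between the x axis of rack and the x axis of shaker, either way round below 0.08 rad and angle between rack's own z axis and vertical below 0.06 rad and value of joint flap between 0.25 and 0.48 rad and contact force between flap and rack above 0.3 N and linear speed of rack below 0.01 m/s); the robot touches nothing.
It fails at once if the rack is lifted more than 12 mm off the deck (z of rack in the frame of shaker above 0.082 m).
It fails at once if the rack is tipped more than about 14 degrees (angle between rack's own z axis and vertical above 0.25 rad).
It fails at once if one of the other things (vials, bottle, beaker, jar, spatula) is moved more than 20 mm (distance of any of vial_a, vial_b, reagent, beaker, jar, spatula from where it was at the start of the episode above 0.02 m).
It also fails if it takes over 43 s, if anything falls off the work surface, if the arm or the gripper's body presses on something with over 40 N, if the wrist force passes 120 N, or if a joint passes its speed limit or range.

ROBOT

A 6-joint arm with a two-finger parallel gripper is mounted at the origin on the work surface. World frame = base frame: x ahead of the robot, y to its left, z up, the work surface at z = 0. Lengths are in m, angles in rad, forces in N, time in s.
With the tool pointing down it reaches from about 0.3 to 0.875 m from the base axis. Payload 6.4 kg.
Tool frame: the origin (TCP) lies midway between the tips of the shut fingers; the grasp point (between the pads) lies 19 mm behind it; x points along the fingers, y is the direction in which the jaws open and shut, and the axes are right-handed (so a half turn about x gives the same grasp; the last joint's range is limited). The gripper opens to 85 mm and grips with 20 to 120 N. Pads are 22 mm wide; open, the fingers measure 114 mm over their backs; the gripper's body (76 mm by 85 mm) begins 54 mm behind the grasp point. The pads swing forward as they close: fully open they stand 13 mm farther back than shut.
Start: joints at [-1.489, 0.181, 1.607, -0, 1.354, -0.206], TCP at [0.163, -0.551, 0.231] pointing down, gripper open.
Joint ranges: [-2.99, 2.99], [-0.89, 2.07], [0.3, 2.58], [-1.14, 4.28], [0, 2.63], [-3.12, 3.12]. Speed limits (rad/s): [2.57, 2.57, 3.01, 3.14, 3.14, 3.14].

INTERFACE

Orientations are given as a unit quaternion [w, x, y, z].
In Python, from bench import ctrl gives the robot as it stands.
- The arm moves only by the tool step_arm, never from a script. Its argument "motion" is a list of rows, each a list of 7 numbers: the shift along the tool's x, y, z in mm, then the turn, a rotation vector about the tool's x, y, z in degrees, then the closure in counts, from 0 (fully open) to 255 (shut). In form: [[tx, ty, tz, rx, ry, rz, hand], ...]. A call has 1 to 10 rows; each row is the pose to reach, as a shift and turn from the pose commanded when the call began, along the tool's axes at that moment; what a row does not reach only later rows make up. A row lasts 1/8 s, in which the tool goes at most 62.5 mm and 10.7 degrees, less where a joint would pass 70% of its speed; a pose out of reach is approached as far as the arm can. A call with a gripper value outside its range is refused whole. The fingers move at their own pace and stop on an object; the grip force is fixed at half the most. Time passes only in rows, so rows that repeat a pose let the fingers close. It gives the time, the measured TCP pose, the force and the opening at its end, in the units of the state.
- ctrl.get_obs(): the state, without advancing time (a new reading comes with each control period).
- ctrl.camera(name): name is "scene" or "top" or "wrist"; returns (picture, depth): 420x560x3 uint8, red, green, blue; 420x560 float32, m along the optical axis (not along the pixel's ray), 0 where there is no reading.
- ctrl.camera_info(name): a dict with "fx", "fy", "cx", "cy" (pixels), "dist_coeffs" ([k1, k2, p1, p2, k3] as OpenCV has them; the pictures are not rectified), "T" (4x4, takes a point from camera to world coordinates); the wrist camera has in their place "hand_eye" (4x4, takes a point from camera to tool coordinates, whose origin is the TCP and whose axes are the tool frame's). Camera axes: x right, y down, z forward; pixel columns grow to the right and rows downward; lengths in m; the calibration is good to about 2 mm. A picture is of the moment at which its call begins: read the wrist's pose just before it. camera_info takes no time and is no camera call.
- ctrl.hand_in(): hands the job in, once; it reports no verdict.
The state is a dict: "time_s": time; "q": joint angles; "dq": joint speeds; "joint_efforts": joint torques, N m; "eef_pos": TCP position; "eef_rot": TCP orientation; "wrist_force": force on the tool from outside, world axes, zero at the start; "torque": the same for the moment, N m; "opening": opening from 0.0 (shut) to 1.0 (fully open).
Only numpy, scipy, OpenCV 4.12 (cv2) and the standard library are available. Lean on these libraries where they do the work, as an engineer would, in place of code of your own. Each camera call takes 0.05 s, during which the arm holds its last target. There are 200 camera calls.

## Working session

There is one attempt and no reset: what is moved stays moved. The work goes in short steps, Python scripts to look and compute and a tool call to move; the robot and the scene stay as the last step left them, time stands still between calls to the robot, and variables do not carry over. Pictures are saved under pics/ and viewed, about 8 in all and at most 12, crops included, and the job is handed in when it is done.

Besides the shell and the picture viewer there is one more tool, called after "Request:" as name(argument=value, ...) on one line, values as JSON. step_arm: Moves the arm, as the interface text tells. Its arguments: {"type":"object","properties":{"motion":{"type":"array","items":{"type":"array","items":{"type":"number"}}}},"required":["motion"]}

```bash
mkdir -p pics; ls; python3 - <<'E'
from bench import ctrl
import cv2,numpy as np
o=ctrl.get_obs();print(o)
for n in("scene","top"):
    p,d=ctrl.camera(n);cv2.imwrite(f"pics/{n}0.png",p[:,:,::-1]);np.savez(f"{n}0.npz",p=p,d=d)
    i=ctrl.camera_info(n);print(n,i)
print(ctrl.camera_info("wrist"))
E
```

```text
pics
{'time_s': 0.0, 'q': array([-1.48930421e+00,  1.81498138e-01,  1.60798339e+00,  4.51720166e-06,
        1.35382474e+00, -2.06272221e-01]), 'dq': array([-1.22021150e-03,  1.43639462e-03,  8.00939083e-04,  2.05448467e-04,
       -9.90393804e-05, -7.28795600e-04]), 'joint_efforts': array([-1.36809426e-04, -4.44873655e+01, -3.51342165e+01, -3.00926122e-04,
        9.02534433e-03,  1.01703998e-05]), 'eef_pos': array([ 0.16317851, -0.55079243,  0.23042018]), 'eef_rot': array([ 0.10078442,  0.69983923,  0.10199358, -0.69976057]), 'wrist_force': array([-0.35194623, -0.30746656,  0.39479422]), 'torque': array([ 0.02097858, -0.02432547,  0.02398932]), 'opening': 0.9973452800170781}
scene {'fx': 384.02502489433743, 'fy': 384.02502489433743, 'cx': 279.6657198693665, 'cy': 211.74367433128992, 'dist_coeffs': array([-0.0051719,  0.       ,  0.       ,  0.       ,  0.       ]), 'T': array([[-0.18756571,  0.53580229, -0.82324663,  1.43964547],
       [ 0.98208895,  0.11757031, -0.14723628,  0.14320049],
       [ 0.01789982, -0.83611789, -0.54825766,  0.64410098],
       [ 0.        ,  0.        
[... 413 characters left out ...]
6e-03, -2.30152633e-01, -9.73153694e-01,
         1.43730610e+00],
       [ 0.00000000e+00,  0.00000000e+00,  0.00000000e+00,
         1.00000000e+00]])}
{'fx': 361.05202869243243, 'fy': 361.05202869243243, 'cx': 277.4441429851093, 'cy': 211.85021564385664, 'dist_coeffs': array([-0.05423232,  0.        ,  0.        ,  0.        ,  0.        ]), 'hand_eye': array([[-5.65007008e-04, -3.27002258e-01,  9.45023388e-01,
        -1.41249173e-01],
       [ 9.99999666e-01, -7.42227764e-04,  3.41046231e-04,
         4.25182827e-04],
       [ 5.89899708e-04,  9.45023265e-01,  3.27002569e-01,
        -8.46600352e-02],
       [ 0.00000000e+00,  0.00000000e+00,  0.00000000e+00,
         1.00000000e+00]])}
```

View pics/top0.png

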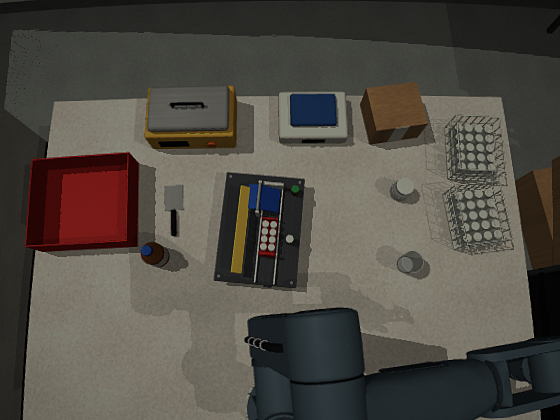

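View pics/scene0.png

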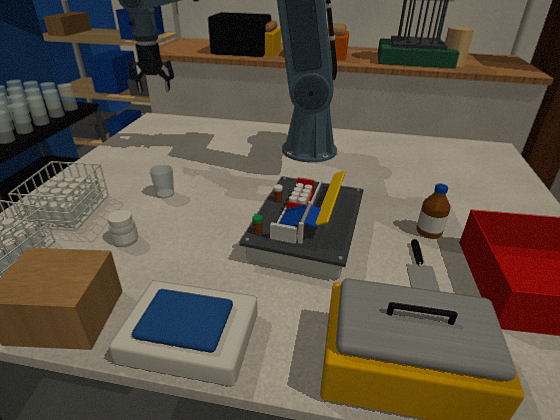

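The top view shows the shaker at about (263,232) with its push direction up in the image. The yellow bar is at (241,228), the blue flap at (265,197) and the red rack at (269,236). The scene view confirms this, with the beaker, jar, bottle and spatula all well clear. Next I'll measure the points.

```bash
cat > h.py <<'E'
import numpy as np,cv2
from bench import ctrl
def rays(n,uv):
    i=ctrl.camera_info(n);K=np.array([[i['fx'],0,i['cx']],[0,i['fy'],i['cy']],[0,0,1]])
    r=cv2.undistortPoints(np.float64(uv).reshape(-1,1,2),K,i['dist_coeffs'])[:,0]
    return np.c_[r,np.ones(len(r))],i['T']
def cloud(n,d,m):
    v,u=np.nonzero(m&(d>0));r,T=rays(n,np.c_[u,v]);P=r*d[v,u][:,None]
    return P@T[:3,:3].T+T[:3,3],np.c_[u,v]
def onplane(n,uv,z):
    r,T=rays(n,uv);D=r@T[:3,:3].T;return T[:3,3]+D*((z-T[2,3])/D[:,2])[:,None]
def masks(p):
    h=cv2.cvtColor(p,cv2.COLOR_RGB2HSV).astype(int);H,S,V=h[...,0],h[...,1],h[...,2]
    return dict(yellow=(abs(H-25)<7)&(S>130)&(V>70),blue=(abs(H-112)<12)&(S>130)&(V>35),red=((H<8)|(H>172))&(S>130)&(V>50),dark=(V<75)&(S<90),white=(V>140)&(S<40))
E
python3 - <<'E'
from h import *
np.set_printoptions(precision=4,suppress=True)
for n in("top","scene"):
    f=np.load(f"{n}0.npz");p,d=f['p'],f['d'];M=masks(p)
    v,u=np.mgrid[:420,:560]
    P,uv=cloud(n,d,np.ones((420,560),bool))
    box=(P[:,0]>.3)&(P[:,0]<.75)&(abs(P[:,1]-.03)<.2)
    print(n)
    for c in M:
        s=box&M[c][uv[:,1],uv[:,0]]&(P[:,2]>.06)
        Q=P[s]
        if c=='dark':Q=Q[abs(Q[:,2]-.07)<.006]
        elif c=='white':Q=Q[(Q[:,2]>.105)]
        if len(Q)<5:print(c,len(Q));continue
        r=cv2.minAreaRect(Q[:,:2].astype(np.float32)*1000)
        print(c,len(Q),Q.min(0),Q.max(0),'med',np.median(Q,0),'rect',np.round(r[0],1),np.round(r[1],1),round(r[2],1))
f=np.load("top0.npz");p=f['p']
cv2.imwrite("pics/topcrop.png",cv2.resize(p[160:300,200:320,::-1],None,fx=5,fy=4.28,interpolation=cv2.INTER_CUBIC))
E
```

```text
top
yellow 924 [0.4149 0.0981 0.0616] [0.687  0.1516 0.1411] med [0.5425 0.1249 0.1282] rect [550.5 123.6] [ 32.6 273.4] 84.1
blue 663 [0.6071 0.0031 0.0659] [0.6956 0.1015 0.1329] med [0.6503 0.0478 0.1119] rect [651.1  53. ] [98.2 81.4] 84.7
red 194 [0.4675 0.0107 0.0697] [0.5893 0.0724 0.1285] med [0.5146 0.0396 0.1036] rect [529.5  41.2] [ 52.2 120.2] 84.2
dark 5392 [ 0.3719 -0.0803  0.064 ] [0.75   0.2118 0.076 ] med [0.5297 0.0723 0.0691] rect [561.9  66.5] [260.4 359.2] 84.1
white 223 [ 0.4858 -0.035   0.1058] [0.7031 0.0756 0.1318] med [0.526  0.0333 0.1133] rect [596.4  23.8] [218.  101.5] 6.1
scene
yellow 629 [0.3997 0.0956 0.0693] [0.691  0.1496 0.1386] med [0.576  0.121  0.1311] rect [544.9 120.8] [ 35.4 293.2] 84.3
blue 558 [0.4775 0.003  0.0689] [0.6988 0.0999 0.129 ] med [0.6513 0.051  0.1178] rect [586.5  53.7] [ 95.2 221.4] 87.7
red 220 [ 0.384  -0.0574  0.0705] [0.6896 0.068  0.1312] med [0.4814 0.0394 0.1101] rect [538.9  19. ] [115.4 317.7] 83.1
dark 4448 [ 0.3794 -0.0829  0.064 ] [0.75   0.2088 0.0747] med [0.6399 0.098  0.0707] rect [565.5  63.7] [260.2 359.9] 84.1
white 139 [ 0.486  -0.0385  0.1119] [0.7066 0.0772 0.1318] med [0.562  0.0324 0.1148] rect [598.5  24. ] [222.2 103.4] 7.7
```

View pics/topcrop.png

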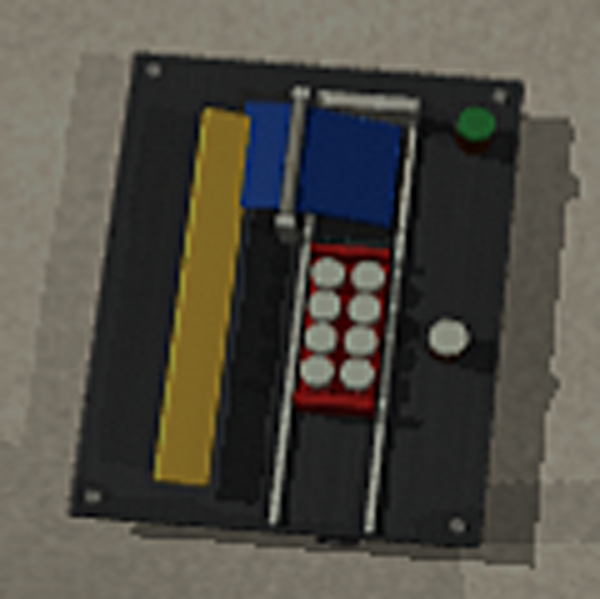

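```bash
cat >> h.py <<'E'
from scipy.spatial.transform import Rotation as R
A=np.radians(-5.9);C=np.array([.5637,.0651,0])
S=np.array([[np.cos(A),-np.sin(A),0],[np.sin(A),np.cos(A),0],[0,0,1]])
def w2s(P):return (np.asarray(P)-C)@S
def s2w(P):return np.asarray(P)@S.T+C
def state():
    o=ctrl.get_obs();q=o['eef_rot'];return np.array(o['eef_pos']),R.from_quat([q[1],q[2],q[3],q[0]]).as_matrix(),o
def move(ps,Rd=None):
    p,M,o=state()
    t=M.T@(s2w(ps)-p)*1000
    if Rd is None:Rd=Rgoal
    return t.round(1),np.degrees(R.from_matrix(M.T@Rd).as_rotvec()).round(2)
# tool x down, tool z = +push, y = z x x
Rgoal=np.c_[[0,0,-1],np.cross(S[:,0],[0,0,-1]),S[:,0]]
E
python3 - <<'E'
from h import *
p,M,o=state();print(M.round(3));print(w2s(p))
print(move([-.118,.008,.2]))
print(Rgoal)
E
```

```text
[[-0.     0.284 -0.959]
 [ 0.002 -0.959 -0.284]
 [-1.    -0.002 -0.   ]]
[-0.33509668 -0.65386181  0.23046873]
(array([  31.5, -529.2, -452.8]), array([-1.5761e+02, -1.3000e-01, -0.0000e+00]))
[[ 0.          0.10279254  0.99470282]
 [ 0.          0.99470282 -0.10279254]
 [-1.          0.          0.        ]]
```

Request:
step_arm(motion=[[0,-35,-30,-10,0,0,30],[0,-70,-60,-20,0,0,30],[0,-105,-90,-30,0,0,30],[0,-140,-120,-40,0,0,30],[0,-175,-150,-50,0,0,30],[0,-210,-180,-60,0,0,30],[0,-245,-210,-70,0,0,30],[0,-280,-240,-80,0,0,30],[0,-315,-270,-90,0,0,30],[0,-350,-300,-100,0,0,30]])

```text
time_s: 1.35
eef_pos: [0.3518, -0.1291, 0.2312]
eef_rot: [0.602, 0.371, 0.602, -0.37]
wrist_force: [0.4, -0.2, -0.5]
opening: 0.887
```

```bash
python3 - <<'E'
from h import *
p,M,o=state();print(p,w2s(p),o['q'],o['time_s'],o['opening'])
print(move([-.122,.008,.2]))
E
```

```text
[ 0.35178312 -0.12910654  0.23120217] [-0.19083134 -0.21496127  0.23120217] [-6.71592994e-01 -3.09876825e-01  2.06964615e+00  7.24597979e-05
  1.38161284e+00 -1.13936755e+00] 1.35 0.8872185076699022
(array([  31.2,  178.4, -150.4]), array([-5.73e+01,  1.00e-02, -0.00e+00]))
```

Request:
step_arm(motion=[[0,30,-25,-10,0,0,30],[0,60,-50,-20,0,0,30],[0,90,-75,-30,0,0,30],[0,120,-100,-40,0,0,30],[0,150,-125,-50,0,0,30],[15,178,-150,-57.3,0,0,30],[31,178,-150,-57.3,0,0,30],[31,178,-150,-57.3,0,0,30]])

```text
time_s: 2.35
eef_pos: [0.4424, 0.083, 0.1985]
eef_rot: [0.705, 0.038, 0.708, -0.039]
wrist_force: [0.2, -0.7, 1.4]
opening: 0.881
```

```bash
python3 - <<'E'
from h import *
p,M,o=state();print(p,w2s(p),o['q'],o['time_s'],o['opening'],o['wrist_force'])
pic,d=ctrl.camera("wrist");np.savez("w1.npz",p=pic,d=d);cv2.imwrite("pics/w1.png",pic[:,:,::-1])
H=ctrl.camera_info("wrist")["hand_eye"];T=np.eye(4);T[:3,:3]=M;T[:3,3]=p;T=T@H
i=ctrl.camera_info("wrist");K=np.array([[i['fx'],0,i['cx']],[0,i['fy'],i['cy']],[0,0,1]])
M2=masks(pic)
for c in("red","yellow"):
    v,u=np.nonzero(M2[c]&(d>0));r=cv2.undistortPoints(np.float64(np.c_[u,v]).reshape(-1,1,2),K,i['dist_coeffs'])[:,0]
    P=np.c_[r,np.ones(len(r))]*d[v,u][:,None];Q=w2s(P@T[:3,:3].T+T[:3,3])
    q=Q[(abs(Q)<.2).all(1)];print(c,len(q),np.percentile(q,[0.5,2,50,98,99.5],axis=0).round(4))
    if c=="red":
        t=q[q[:,2]>.118];print('plate top',len(t),np.percentile(t,[2,50,98],axis=0).round(4))
# finger: near points
v,u=np.nonzero((d>0));r=cv2.undistortPoints(np.float64(np.c_[u,v]).reshape(-1,1,2),K,i['dist_coeffs'])[:,0]
P=np.c_[r,np.ones(len(r))]*d[v,u][:,None];Q=P@H[:3,:3].T+H[:3,3]
for s in(1,-1):
    m=(Q[:,0]>-.06)&(Q[:,0]<.03)&(Q[:,1]*s>.02)&(Q[:,1]*s<.07)&(abs(Q[:,2])<.03);f=Q[m];print('finger',s,len(f));
    if len(f):print(np.percentile(f,[0,1,50,99,100],axis=0).round(4))
E
```

```text
[0.44238447 0.08295299 0.19854387] [-0.12250805  0.00528809  0.19854387] [-7.91457713e-02 -7.04169173e-02  1.93981204e+00 -4.27188232e-04
  1.27630035e+00 -1.54096784e+00] 2.35 0.8808716431407133 [ 0.23710243 -0.6523155   1.38677896]
red 4202 [[-0.0907 -0.056   0.0684]
 [-0.0906 -0.0548  0.0697]
 [-0.0889 -0.0295  0.1027]
 [ 0.0288 -0.0067  0.1233]
 [ 0.0708 -0.0066  0.1236]]
plate top 893 [[-0.0905 -0.0552  0.1184]
 [-0.0877 -0.031   0.1222]
 [-0.083  -0.0079  0.1237]]
yellow 11346 [[-0.154   0.0381  0.0684]
 [-0.1525  0.0385  0.1177]
 [-0.0845  0.0536  0.1275]
 [ 0.0214  0.0696  0.1348]
 [ 0.0267  0.0903  0.1353]]
finger 1 5697
[[-0.06    0.0332 -0.0139]
 [-0.0599  0.0362 -0.0134]
 [-0.0442  0.0414 -0.0083]
 [-0.0104  0.0669  0.0104]
 [-0.0073  0.0691  0.0125]]
finger -1 5645
[[-0.06   -0.0699 -0.0144]
 [-0.0599 -0.0677 -0.0134]
 [-0.044  -0.0422 -0.0084]
 [-0.0106 -0.0368  0.0105]
 [-0.0076 -0.034   0.0124]]
```

View pics/w1.png

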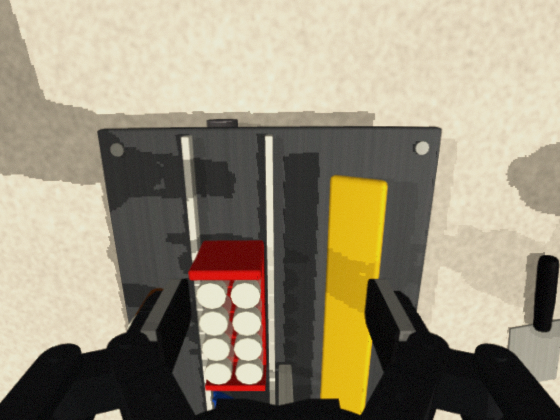

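The wrist view shows the rack's rear plate at (228,258) and the bar at (355,280). The fingers straddle them, one behind the plate's line and one over the bar. The measured rear face (x -91, y -31, top z 124) and the bar heights match the sizes given. Next I'll press down.

Request:
step_arm(motion=[[30,2.5,0,0,0,0,30],[55,2.5,0,0,0,0,30],[65,2.5,0,0,0,0,30],[75,2.5,0,0,0,0,30],[85,2.5,0,0,0,0,30],[92,2.5,0,0,0,0,30],[98,2.5,0,0,0,0,30],[102,2.5,0,0,0,0,30],[102,2.5,0,0,0,0,30]])

```text
time_s: 3.52
eef_pos: [0.4443, 0.0857, 0.0982]
eef_rot: [0.706, 0.038, 0.706, -0.038]
wrist_force: [0.1, -1.2, 2.9]
opening: 0.88
```

```bash
cat > look.py <<'E'
from h import *
import sys
p,M,o=state();print('tcp s',w2s(p).round(4),'t',o['time_s'],'open',o['opening'],'F',o['wrist_force'].round(1),'dq',abs(o['dq']).max().round(3))
H=ctrl.camera_info("wrist")["hand_eye"];T=np.eye(4);T[:3,:3]=M;T[:3,3]=p;T=T@H
i=ctrl.camera_info("wrist");K=np.array([[i['fx'],0,i['cx']],[0,i['fy'],i['cy']],[0,0,1]])
pic,d=ctrl.camera("wrist");cv2.imwrite(f"pics/{sys.argv[1]}w.png",pic[:,:,::-1])
M2=masks(pic)
def rep(n,Q):
    if len(Q)>20:print(n,len(Q),np.percentile(Q,[1,50,99],axis=0).round(4).tolist())
for c in("red","yellow"):
    v,u=np.nonzero(M2[c]&(d>0));r=cv2.undistortPoints(np.float64(np.c_[u,v]).reshape(-1,1,2),K,i['dist_coeffs'])[:,0]
    Q=w2s((np.c_[r,np.ones(len(r))]*d[v,u][:,None])@T[:3,:3].T+T[:3,3]);Q=Q[(abs(Q)<.2).all(1)&(Q[:,2]>.075)];rep('wrist '+c,Q)
for n in("top","scene"):
    pic,d=ctrl.camera(n);cv2.imwrite(f"pics/{sys.argv[1]}{n}.png",pic[:,:,::-1]);M2=masks(pic)
    for c in("yellow","blue","red"):
        P,_=cloud(n,d,M2[c]);P=w2s(P);P=P[(abs(P)<[.18,.13,.2]).all(1)&(P[:,2]>.085)];rep(n+' '+c,P)
E
python3 look.py a
```

```text
tcp s [-0.1209  0.0082  0.0982] t 3.525 open 0.8795649400374196 F [ 0.1 -1.2  2.9] dq 0.007
wrist red 5730 [[-0.1099, -0.0375, 0.0757], [-0.0898, -0.0204, 0.105], [-0.0449, -0.0068, 0.1236]]
wrist yellow 11406 [[-0.1542, 0.0304, 0.1022], [-0.1262, 0.0431, 0.1063], [-0.0578, 0.065, 0.1226]]
top yellow 511 [[-0.1546, 0.0342, 0.1002], [0.0323, 0.0525, 0.1069], [0.1151, 0.0681, 0.1137]]
top blue 667 [[0.0493, -0.061, 0.1049], [0.0883, -0.0184, 0.1241], [0.1281, 0.0367, 0.1327]]
top red 73 [[-0.0904, -0.0533, 0.0852], [0.0226, -0.0366, 0.1071], [0.0282, -0.0049, 0.1253]]
scene yellow 687 [[-0.1453, 0.0323, 0.1039], [0.0091, 0.0509, 0.1086], [0.1194, 0.0667, 0.1109]]
scene blue 755 [[0.0502, -0.0624, 0.1089], [0.0922, -0.0172, 0.1263], [0.1306, 0.0351, 0.133]]
scene red 130 [[-0.0887, -0.0552, 0.0856], [-0.0835, -0.0254, 0.1146], [-0.0142, -0.0066, 0.1259]]
```

Request:
step_arm(motion=[[2,0,8,0,0,0,30],[2,0,14,0,0,0,30],[2,0,18,0,0,0,30],[2,0,22,0,0,0,30],[2,0,27,0,0,0,30],[2,0,32,0,0,0,30],[2,0,37,0,0,0,30],[2,0,42,0,0,0,30],[2,0,46,0,0,0,30],[2,0,48,0,0,0,30]])

```text
time_s: 4.92
eef_pos: [0.4922, 0.0803, 0.0963]
eef_rot: [0.706, 0.038, 0.706, -0.038]
wrist_force: [-3.4, 0.7, 1.9]
opening: 0.883
```

```bash
python3 look.py b
```

```text
tcp s [-0.0727  0.0077  0.0963] t 4.925 open 0.883421668750753 F [-3.4  0.7  1.9] dq 0.033
wrist red 5430 [[-0.0626, -0.0526, 0.0755], [-0.0613, -0.0177, 0.1019], [0.0039, -0.0068, 0.1235]]
wrist yellow 22802 [[-0.1532, 0.0293, 0.1015], [-0.1074, 0.0437, 0.1043], [-0.0124, 0.0639, 0.1064]]
top yellow 406 [[-0.1359, 0.0333, 0.0986], [0.0466, 0.0512, 0.1047], [0.1176, 0.067, 0.111]]
top blue 649 [[0.0497, -0.061, 0.105], [0.0883, -0.0192, 0.1264], [0.1269, 0.0348, 0.1354]]
scene yellow 641 [[-0.1388, 0.0311, 0.1009], [0.0186, 0.0498, 0.1064], [0.12, 0.0653, 0.1095]]
scene blue 757 [[0.0504, -0.062, 0.1069], [0.0921, -0.0177, 0.1284], [0.1308, 0.0336, 0.1358]]
scene red 129 [[-0.0618, -0.0559, 0.0859], [-0.0552, -0.0271, 0.1157], [-0.0194, -0.007, 0.1252]]
```

View pics/bscene.png

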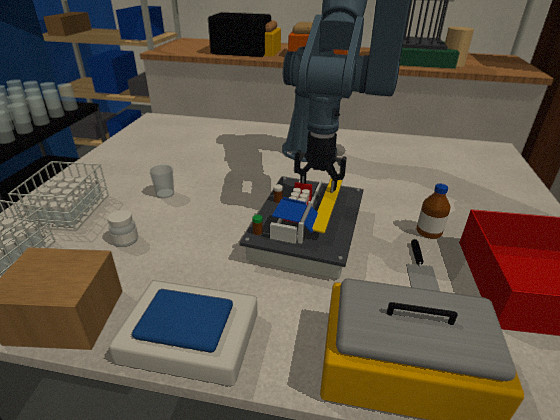

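The scene view shows the flap up at (293,212), the rack just entering under it and the hand at (320,165). The rack's rear face is now at x=-62 and the flap is at about 0.57 rad, so I'll keep pushing.

Request:
step_arm(motion=[[0,0,5,0,0,0,30],[0,0,12,0,0,0,30],[0,0,19,0,0,0,30],[0,0,26,0,0,0,30],[0,0,33,0,0,0,30],[0,0,40,0,0,0,30],[0,0,47,0,0,0,30],[0,0,54,0,0,0,30],[0,0,60,0,0,0,30],[0,0,64,0,0,0,30]])

```text
time_s: 6.32
eef_pos: [0.556, 0.0733, 0.0963]
eef_rot: [0.706, 0.038, 0.706, -0.038]
wrist_force: [-4.6, 1.1, 5.8]
opening: 0.883
```

```bash
python3 look.py c
```

```text
tcp s [-0.0086  0.0074  0.0963] t 6.325 open 0.8826974414255833 F [-4.6  1.1  5.8] dq 0.076
wrist red 5401 [[0.0013, -0.0527, 0.0755], [0.0027, -0.0182, 0.102], [0.0683, -0.0067, 0.1236]]
wrist yellow 32418 [[-0.1198, 0.0292, 0.1016], [-0.0649, 0.0442, 0.1043], [0.0494, 0.0639, 0.1063]]
top yellow 110 [[-0.0484, 0.0329, 0.098], [-0.0332, 0.0508, 0.1052], [-0.0156, 0.0671, 0.1107]]
top blue 139 [[0.0498, -0.0617, 0.1063], [0.1027, -0.0527, 0.1284], [0.1289, 0.0333, 0.1368]]
scene yellow 533 [[-0.1472, 0.0309, 0.1002], [0.0364, 0.0499, 0.1063], [0.1199, 0.0652, 0.1709]]
scene blue 767 [[0.05, -0.0624, 0.1065], [0.0911, -0.0178, 0.1284], [0.1307, 0.0339, 0.1364]]
scene red 166 [[0.0032, -0.0562, 0.0853], [0.0108, -0.0293, 0.1147], [0.1236, -0.006, 0.1256]]
```

Request:
step_arm(motion=[[0,0,3,0,0,0,30],[0,0,6,0,0,0,30],[0,0,8,0,0,0,30],[0,0,10,0,0,0,30],[0,0,11,0,0,0,30],[0,0,11,0,0,0,30]])

```text
time_s: 7.22
eef_pos: [0.5667, 0.0722, 0.0963]
eef_rot: [0.706, 0.038, 0.706, -0.038]
wrist_force: [-4.1, 0.6, 4.1]
opening: 0.883
```

Request:
step_arm(motion=[[0,0,1,0,0,0,30],[0,0,2,0,0,0,30],[0,0,2,0,0,0,30]])

```text
time_s: 7.6
eef_pos: [0.5687, 0.072, 0.0963]
eef_rot: [0.706, 0.038, 0.706, -0.038]
wrist_force: [-4.0, 0.1, 4.0]
opening: 0.881
```

Request:
step_arm(motion=[[0,0,1,0,0,0,30],[0,0,2,0,0,0,30],[0,0,2,0,0,0,30]])

```text
time_s: 7.98
eef_pos: [0.5688, 0.072, 0.0962]
eef_rot: [0.705, 0.038, 0.707, -0.038]
wrist_force: [-11.6, 0.1, 9.2]
opening: 0.881
```

```bash
python3 look.py d
```

```text
tcp s [0.0043 0.0074 0.0962] t 7.975 open 0.8805328797197495 F [-11.6   0.1   9.2] dq 0.003
wrist red 5387 [[0.0142, -0.0522, 0.0757], [0.0155, -0.0181, 0.1023], [0.0807, -0.0066, 0.1235]]
wrist yellow 32141 [[-0.107, 0.0292, 0.1014], [-0.0524, 0.0442, 0.1042], [0.0623, 0.0639, 0.1062]]
top yellow 90 [[-0.0299, 0.0327, 0.0966], [-0.0173, 0.0501, 0.1043], [-0.0005, 0.0674, 0.1124]]
top blue 103 [[0.0497, -0.0618, 0.1234], [0.0897, -0.055, 0.1293], [0.1262, -0.0464, 0.1365]]
scene yellow 513 [[-0.1435, 0.0309, 0.1004], [0.0403, 0.0498, 0.1061], [0.1198, 0.0653, 0.171]]
scene blue 761 [[0.0502, -0.0621, 0.107], [0.0918, -0.0178, 0.1286], [0.1303, 0.0337, 0.1367]]
scene red 60 [[-0.0023, -0.0757, 0.0862], [0.0208, -0.0279, 0.1226], [0.1053, -0.0069, 0.1262]]
```

The rack is home: the force jumped to 11.6 N with no further travel, and the rear face reads 15.5 mm against the expected 15. I'll back off and lift away.

Request:
step_arm(motion=[[0,0,-3,0,0,0,30],[0,0,-8,0,0,0,30],[0,0,-12,0,0,0,30],[-5,0,-12,0,0,0,30],[-12,0,-12,0,0,0,30],[-22,0,-12,0,0,0,30],[-40,0,-20,0,0,0,30],[-70,0,-50,0,0,0,30],[-110,0,-90,0,0,0,30],[-110,0,-90,0,0,0,30]])

```text
time_s: 9.38
eef_pos: [0.4813, 0.0818, 0.2103]
eef_rot: [0.708, 0.038, 0.704, -0.038]
wrist_force: [0.3, -0.0, -0.2]
opening: 0.882
```

```bash
python3 look.py e
```

```text
tcp s [-0.0836  0.0082  0.2103] t 9.375 open 0.8822385433505948 F [ 0.3 -0.  -0.2] dq 0.085
wrist red 2755 [[0.0144, -0.056, 0.0756], [0.0158, -0.0302, 0.1037], [0.0777, -0.007, 0.1235]]
wrist yellow 13942 [[-0.1526, 0.0334, 0.107], [-0.0613, 0.0509, 0.1114], [0.0873, 0.0681, 0.1142]]
top yellow 437 [[-0.1549, 0.0372, 0.1048], [-0.0973, 0.0551, 0.112], [0.1164, 0.0707, 0.1196]]
top blue 597 [[0.0507, -0.0602, 0.1089], [0.0929, -0.0177, 0.1194], [0.1282, 0.0385, 0.1284]]
scene yellow 703 [[-0.1494, 0.0349, 0.1092], [0.0057, 0.053, 0.1136], [0.1203, 0.0689, 0.1172]]
scene blue 739 [[0.0497, -0.0622, 0.111], [0.0915, -0.0152, 0.1212], [0.1307, 0.0372, 0.1294]]
scene red 106 [[0.0146, -0.0561, 0.0867], [0.0215, -0.0325, 0.1201], [0.1269, -0.0065, 0.1267]]
```

View pics/ew.png

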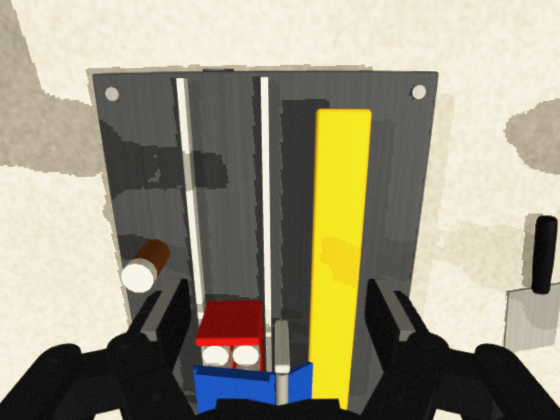

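View pics/escene.png

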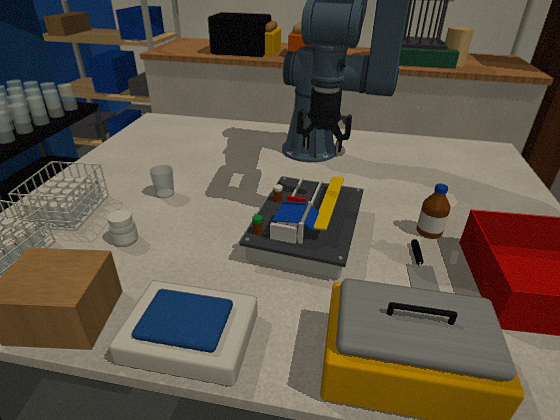

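The wrist view shows the rear plate at (230,320), square in the lane, with the flap down on the rack at (230,385). The scene view shows the hand clear and the bystanders in place. The bar is at about 112 mm, which puts the flap near 0.4 rad as expected for a flap resting on a rack that is home.

```bash
python3 -c "
from bench import ctrl
print(ctrl.hand_in())"
```

```text
the job is handed in; nothing more can be done
None
```

The rack is home against the end stop with the flap resting on it, and I handed the job in at about 9.5 s of the 43 s. The hand-in gives no verdict.

- **How it was done:** One fingertip held the yellow bar down, which kept the flap at about 0.55 rad. The other fingertip pushed the rack's rear plate along the lane. At the stop the push force rose from 4 N to about 11.6 N with no further travel. I then backed off and lifted clear.
- **Rack:** After I took the hand away, its rear face was at x ≈ 14.5–15.5 mm in the shaker frame, where 15 mm is home. It looked square and flat in the lane.
- **Flap:** The bar was about 112 mm above the table, so the flap is at about 0.4 rad, the angle expected when it rests on a rack that is home.
- **Everything else:** The wrist force was about 0 N, and the vials, bottle, beaker, jar and spatula looked untouched in the pictures.

No checks failed or disagreed. The camera readings agree to about 2 mm. I had no direct reading of the flap angle or of the force between flap and rack.

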